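# Knock the hinge pin out of the teak box

## Robot

A 7-joint arm with a two-finger parallel gripper is mounted at the origin on the work surface. World frame = base frame: x ahead of the robot, y to its left, z up, the work surface at z = 0. Lengths are in m, angles in rad, forces in N, time in s.
With the tool pointing down it reaches from about 0.4 to 0.875 m from the base axis. Payload 19.3 kg.
Tool frame: the origin (TCP) lies between the finger pads; the fingertips stand r.nose_length ahead of it and the grasp point (between the pads) is the TCP (r.nose_length is the distance from the TCP to the fingertips, in m); z points along the fingers, y is the line along which they close (so a half turn about z gives the same grasp; the last joint's range is limited). The gripper opens to 85 mm and grips with 20 to 120 N. Pads are 22 mm wide; open, the fingers measure 114 mm over their backs; the gripper's body (76 mm by 85 mm) begins 54 mm behind the grasp point. The pads swing forward as they close: fully open they stand 13 mm farther back than shut.
Start: joints at [1.162, 0.521, -0.036, 1.599, 0.021, 1.021, -0.113], TCP at [0.208, -0.589, 0.25] pointing down, gripper open.
Joint ranges: [-2.91, 2.91], [-0.3, 2.13], [-1.5, 1.42], [0.17, 2.43], [-1.26, 4.41], [0.16, 1.93], [-2.52, 2.52]. Speed limits (rad/s): [1.89, 1.89, 2.39, 2.39, 3.01, 3.01, 3.01].

## Interface

Orientations are given as a unit quaternion [w, x, y, z].
In Python, from station import status, snapshot, order, r gives the robot as it stands.
- The arm moves only by the shell command python3 -m inch 'ROWS' [OPENING]. ROWS is a JSON object whose one key "plan" holds a list of rows, each a list of 6 numbers: the shift along the tool's x, y, z in cm, then the turn, a rotation vector about the tool's x, y, z in degrees. In form: {"plan": [[dx, dy, dz, ax, ay, az], ...]}. A call has 1 to 20 rows; each row is the pose to reach, as a shift and turn from the pose commanded when the call began, along the tool's axes at that moment; what a row does not reach only later rows make up. A row lasts 1/12 s, in which the tool goes at most 41.7 mm and 7.16 degrees, less where a joint would pass 70% of its speed; a pose out of reach is approached as far as the arm can. A call with a gripper value outside its range is refused whole. OPENING is the finger opening in cm, from 0 to 8.54, set as the call begins (- or left out, the last holds). The fingers move at their own pace and stop on an object; the grip force is fixed at half the most. Time passes only in rows, so rows that repeat a pose let the fingers close. It gives the time, the measured TCP pose, the force, the opening and the grip force at its end, in the units of the state.
- status.state(): the state, without advancing time (a new reading comes with each control period).
- snapshot(name): name is "scene" or "top" or "wrist"; returns a dict with "img" (420x560x3 uint8, red, green, blue), "fx", "fy", "cx", "cy" (pixels), "R" (3x3) and "t" (3): a world point X has camera coordinates R X + t; the wrist camera has in their place "tool_from_camera" (4x4, takes a point from camera to tool coordinates, whose origin is the TCP and whose axes are the flange's). Camera axes: x right, y down, z forward; pixel columns grow to the right and rows downward; lengths in m; the calibration is good to about 2 mm. A picture is of the moment at which its call begins: read the wrist's pose just before it. There is no depth.
- order.finish_job(): hands the job in; it is judged then, once.
The state is a dict: "t": time; "q": joint angles; "joint_vel": joint speeds; "joint_torque": joint torques, N m; "eef_pos": TCP position; "tcp_rot": TCP orientation; "contact_force": force on the tool from outside, world axes, zero at the start; "wrist_torque": the same for the moment, N m; "grip_width": finger opening in m; "finger_force": force on a finger pad.
Only numpy, scipy, OpenCV 4.12 (cv2) and the standard library are available. Lean on these libraries where they do the work, as an engineer would, in place of code of your own. Each camera call takes 0.05 s, during which the arm holds its last target. There are 200 camera calls.

## Task

The lid of the teak glass box has to come off for re-oiling, but its brass hinge pin is stuck tight. Pick up the steel pin punch, feel its thin end into the small knock-out hole of the hinge and press the pin through, slowly and in line, without bruising the teak and without forcing or striking the pin, until the pin stands well out at the other end (about 30 mm); then lay the punch down on the bare sideboard, draw the pin right out and lay it in the low wooden tray. Leave the glasses, bottles, opener and scoop where they are.

Things in the scene. Friction and masses are not known exactly. Their poses are not given: they have to be found in the camera images.
- box: Closed teak box, fixed, 100 (x) x 190 (y) x 96 mm high with its lid. Origin: centre of its underside; z up, -x its front, +x its hinge side. The wooden hinge barrel (24 mm across, 190 mm long, along y) runs along the far top edge; its bore axis is at x = +63, z = +84 mm. The small knock-out hole is at its -y end, the open end of the pin bore at its +y end, where alone the pin can leave.
- knockout (a point): Nominal centre of the knock-out hole's mouth, at (63, -95, 84) mm in the box frame, axes as the box; the punch goes in along +y. The hole was bored by hand: parallel to y, but up to 2.6 mm off this point in x and 3.2 mm in z, so it must be felt for. It is 6.2 mm wide (1.2 mm wider than the shank), 25 mm deep, in a flat end face 24 mm across; behind it is the 13 mm pin bore.
- exit (a point): Centre of the open end of the 13 mm pin bore, at (63, 95, 84) mm in the box frame, axes as the box. The pin comes out along +y.
- pin: Brass hinge pin, plain round rod 12 mm across, 155 mm long, 0.15 kg. Origin: its middle; y along it, at the start the box's +y. It starts in the bore, near end 26 to 30 mm behind the knock-out mouth, far end 5 to 9 mm inside the open end. Tight: it takes a steady push of about 6 to 15 N, and 22 N or a blow harms it; once driven about 25 mm it is loose and slides easily.
- pin_end (a point): Middle of the pin's +y end face, the end that comes out first (77.5 mm from its origin).
- punch: Steel pin punch, 0.13 kg, lying on the sideboard. Knurled square grip 12 x 12 mm, 100 mm long, with a thin round shank 5 mm across and 75 mm long on its +x end, 175 mm in all. Origin: underside below the middle of the grip, the tool's axis 6 mm above it; x: along the tool to the tip; z up. Bearing on the teak with over 10 N it bruises it.
- punch_tip (a point): End of the punch's shank, on its axis, 125 mm along x from the origin. Axes as the punch.
- tray: Low open wooden tray, fixed, 150 (x) x 200 (y) x 18 mm, wall and floor 6 mm thick. Origin: centre of its underside, z up.
- rum: Closed amber rum bottle, upright, 76 mm across, 285 mm tall. Origin: centre of its underside. Bystander.
- decanter: Round glass decanter with a cork ball top, upright, 144 mm across, 236 mm tall. Origin: centre of its underside. Bystander.
- glass0: Shot glass, upright, 46 mm across, 60 mm tall, one of three alike behind the box. Origin: centre of its underside. Bystander.
- glass1: Second shot glass, as glass0. Bystander.
- glass2: Third shot glass, as glass0. Bystander.
- opener: Flat aluminium bottle opener, 120 mm long, 37 mm wide, 6 mm thick, handle to its -x. Origin: its underside at the root of the ring. Bystander.
- scoop: Red plastic ice scoop lying flat, 225 mm long, 70 mm wide, 36 mm high, handle to its -x. Origin: its underside near the back of the blade. Bystander.
Mind the look-alikes: they are no part of the job. Of the things that look like the punch, the smaller one is meant. What is shaped like the tray but orange is not meant.

How it is judged:
By the outcome, as a careful person would: the job done as asked, in the order asked, and still so for the second after the job is handed in, with the robot touching nothing.
It also fails if it takes over 70 s, if anything falls off the work surface, if the arm or the gripper's body presses on something with over 40 N, if the wrist force passes 120 N, or if a joint passes its speed limit or range.

## Working session

There is one attempt and no reset: what is moved stays moved. The work goes in short steps, Python scripts to look and compute and a shell command to move; the robot and the scene stay as the last step left them, time stands still between calls to the robot, and variables do not carry over. Pictures are saved under pics/ and viewed, at most 10 in all, crops included, and the job is handed in when it is done.

```bash
mkdir -p pics; ls; python3 - <<'E'
from station import status,snapshot,order,r
import cv2,numpy as np
print(status.state(), r.nose_length)
for n in("scene","top"):
    s=snapshot(n); cv2.imwrite(f"pics/{n}0.png",cv2.resize(s["img"][:,:,::-1],(784,588),interpolation=cv2.INTER_CUBIC))
    print(n,s["fx"],s["cx"],s["cy"],np.round(s["R"],3).tolist(),np.round(s["t"],3))
E
```

```text
pics
{'t': 0.0, 'q': array([ 1.16179375,  0.52200269, -0.03633068,  1.59998415,  0.02120006,
        1.02109358, -0.11277866]), 'joint_vel': array([ 0.00012375, -0.00151577,  0.00140016,  0.00013806, -0.00029435,
       -0.00238548,  0.00108532]), 'joint_torque': array([ 7.88276111e-07, -9.27101541e+01,  1.97987258e+00, -3.69923401e+01,
        1.78462436e-02,  8.28502933e-03, -4.49972322e-05]), 'eef_pos': array([ 0.20759208, -0.58919508,  0.24974128]), 'tcp_rot': array([-5.35745382e-04,  9.85684567e-01,  1.68599020e-01, -1.30426131e-04]), 'contact_force': array([ 0.94062832, -0.28879786, -0.14519569]), 'wrist_torque': array([-0.01339479, -0.00350745, -0.01954563]), 'finger_force': 0.0, 'grip_width': 0.08557645094937837} 0.019
scene 424.1721621541037 275.8013768412473 207.8075283020332 [[0.881, 0.474, -0.008], [0.311, -0.591, -0.745], [-0.357, 0.653, -0.667]] [-0.404 -0.098  1.312]
top 396.2623569370397 276.90046864289275 207.16244754549055 [[0.002, -1.0, 0.025], [-0.991, -0.006, -0.131], [0.131, -0.024, -0.991]] [-0.023  0.467  1.222]
```

View pics/scene0.png

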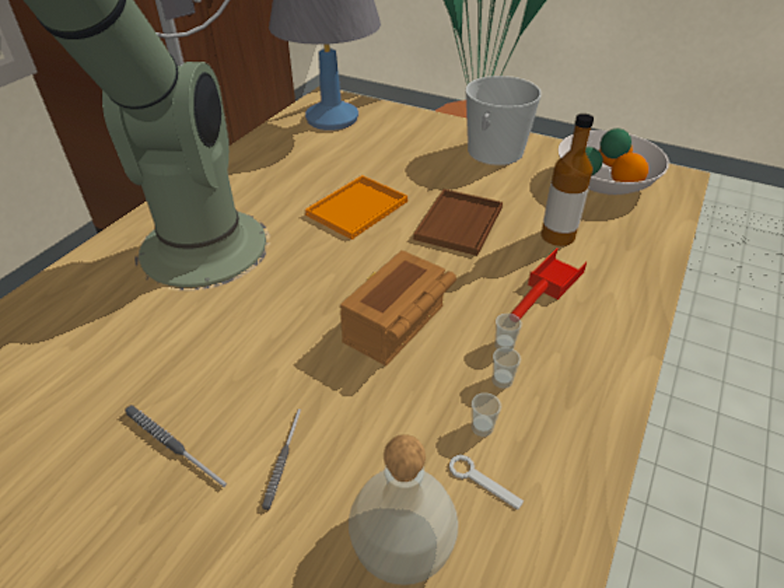

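View pics/top0.png

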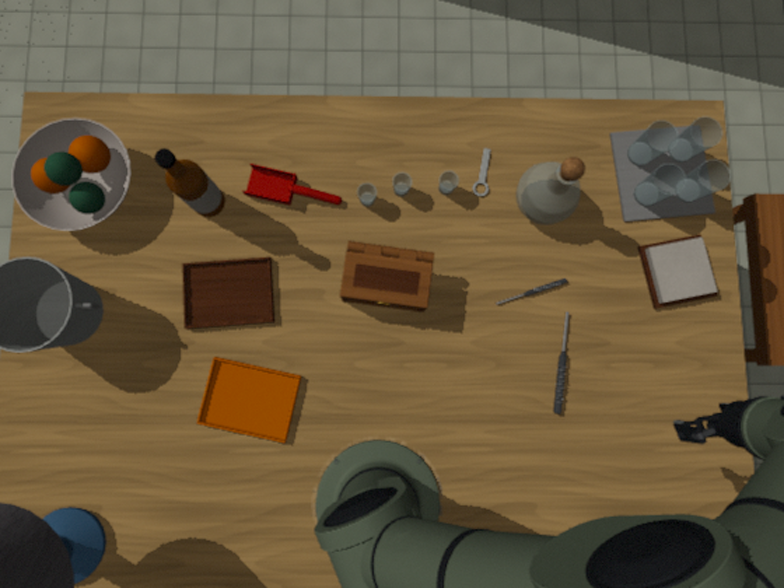

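The scene view shows the box centred near (398,305), and the punch (the smaller tool) from about (267,505) to (297,411). In the top view the punch runs from its grip end at (568,281) to its tip at (499,303). The box top covers about (343-433, 243-310) and the brown tray about (183-274, 258-328).

```bash
cat > h.py <<'E'
import numpy as np,cv2
from station import status,snapshot,order,r
from scipy.spatial.transform import Rotation as Ro
def rot(q): return Ro.from_quat([q[1],q[2],q[3],q[0]])
def cam(n):
    """snapshot with world->camera R,t"""
    st=status.state(); s=snapshot(n)
    if n=="wrist":
        T=np.eye(4); T[:3,:3]=rot(st["tcp_rot"]).as_matrix(); T[:3,3]=st["eef_pos"]
        M=np.linalg.inv(T@np.array(s["tool_from_camera"])); s["R"],s["t"]=M[:3,:3],M[:3,3]
    return s
def onz(s,u,v,z):
    R=np.array(s["R"]);t=np.array(s["t"])
    d=R.T@np.array([(u-s["cx"])/s["fx"],(v-s["cy"])/s["fy"],1]); c=-R.T@t
    return c+d*(z-c[2])/d[2]
def proj(s,X):
    p=np.array(s["R"])@np.array(X)+np.array(s["t"]); return np.array([s["cx"]+s["fx"]*p[0]/p[2],s["cy"]+s["fy"]*p[1]/p[2]])
def shift(X):
    """cm in tool axes from the measured TCP to world point X"""
    st=status.state(); return rot(st["tcp_rot"]).inv().apply(np.array(X)-st["eef_pos"])*100
E
python3 - <<'E'
from h import *
s=cam("top");c=cam("scene")
g=lambda u,v,z:print((u,v),np.round(onz(s,u/1.4,v/1.4,z),4))
g(568,281,.006);g(499,303,.0025);g(532,292,.006)
for p in[(342,300),(428,310),(433,253),(346,243)]: g(*p,.096)
for p in[(183,263),(186,328),(274,324),(271,258)]: g(*p,.018)
for p in [(367,195),(401,184),(448,182)]: g(*p,.03)
for p in[(267,505),(297,411)]: print(onz(c,p[0]/1.4,p[1]/1.4,.006).round(4))
a=s["img"][165:230,235:320,::-1];b=c["img"][175:265,235:335,::-1]
A=cv2.resize(a,None,fx=6,fy=6,interpolation=2)[:400];B=cv2.resize(b,None,fx=6,fy=6,interpolation=2)
cv2.imwrite("pics/boxc.png",B)
np.savez("box.npz",a=s["img"],b=c["img"])
E
```

```text
(568, 281) [ 0.494  -0.4417  0.006 ]
(499, 303) [ 0.4421 -0.2799  0.0025]
(532, 292) [ 0.4678 -0.3566  0.006 ]
(342, 300) [0.4366 0.0775 0.096 ]
(428, 310) [ 0.4161 -0.1059  0.096 ]
(433, 253) [ 0.5399 -0.1177  0.096 ]
(346, 243) [0.5605 0.0705 0.096 ]
(183, 263) [0.5282 0.4441 0.018 ]
(186, 328) [0.3805 0.4301 0.018 ]
(274, 324) [0.3903 0.2341 0.018 ]
(271, 258) [0.5412 0.2453 0.018 ]
(367, 195) [0.6884 0.0269 0.03  ]
(401, 184) [ 0.7155 -0.0517  0.03  ]
(448, 182) [ 0.7215 -0.1611  0.03  ]
[ 0.4964 -0.4303  0.006 ]
[ 0.4402 -0.274   0.006 ]
```

View pics/boxc.png

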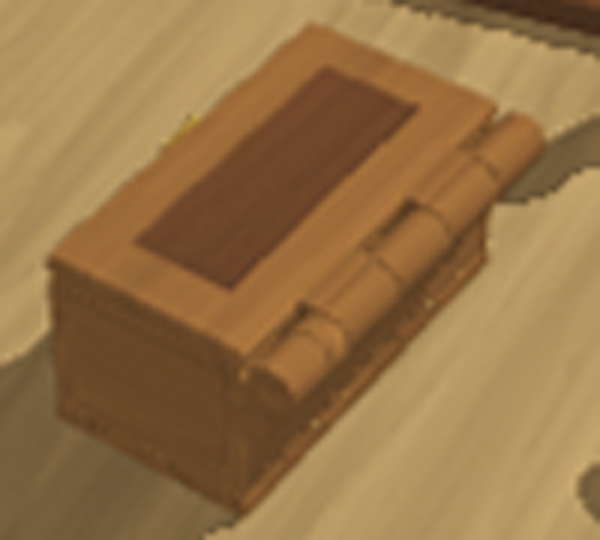

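```bash
python3 - <<'E'
from h import *
from scipy.optimize import least_squares
s=cam("top");c=cam("scene")
k=lambda x,y:np.array([235+(x+.5)/6-.5,175+(y+.5)/6-.5])
S=[(k(50,260),(-50,-95,96)),(k(240,358),(50,-95,96)),(k(310,25),(-50,95,96)),(k(495,105),(50,95,96)),(k(240,515),(50,-95,0)),(k(488,262),(50,95,0)),(k(60,415),(-50,-95,0))]
f=1/1.4
T=[(np.array(p)*f,q) for p,q in[((428,310),(-50,-95,96)),((342,300),(-50,95,96)),((433,253),(75,-95,84)),((346,243),(75,95,84))]]
def W(p,q):
    return Ro.from_euler('z',p[2]).apply(np.array(q)/1e3)+[p[0],p[1],0]
def res(p): return np.concatenate([proj(c,W(p,q))-u for u,q in S]+[proj(s,W(p,q))-u for u,q in T])
o=least_squares(res,[.48,-.02,-.1],loss='soft_l1',x_scale=[.1,.1,.1]);p=o.x
print(p[:2],np.degrees(p[2]),res(p).round(1).reshape(-1,2).tolist())
print("ko",W(p,(63,-95,84)),"exit",W(p,(63,95,84)))
np.save("box.npy",p)
# punch: target grasp at grip middle
tip=np.array([.4412,-.277]);end=np.array([.495,-.436]);d=(tip-end)/np.linalg.norm(tip-end);print("len",np.linalg.norm(tip-end),"ang",np.degrees(np.arctan2(d[1],d[0])))
m=end+d*.05;print("grip mid",m)
X=rot(status.state()["tcp_rot"]).as_matrix();print(X.round(3));print(shift([m[0],m[1],.16]))
E
```

```text
[ 0.48096307 -0.01599106] -7.041122621804687 [[-1.8, -0.7], [0.1, -0.2], [-1.0, -1.0], [-0.0, -0.9], [0.5, 0.9], [-0.9, -0.1], [-1.1, 0.6], [-0.6, -1.2], [-2.3, -2.1], [0.2, -0.5], [0.7, -1.3]]
ko [ 0.53184269 -0.11799726  0.084     ] exit [0.55513321 0.07056984 0.084     ]
len 0.16785541397285936 ang 108.69400860771897
grip mid [ 0.4789743  -0.38863781]
[[ 0.943  0.332 -0.   ]
 [ 0.332 -0.943  0.   ]
 [-0.    -0.    -1.   ]]
[32.26271012 -9.91423038  9.01097056]
```

```bash
python3 -m inch '{"plan":[[32.2,-9.9,7,0,0,-89],[32.2,-9.9,7,0,0,-89],[32.2,-9.9,7,0,0,-89],[32.2,-9.9,7,0,0,-89],[32.2,-9.9,7,0,0,-89],[32.2,-9.9,7,0,0,-89],[32.2,-9.9,7,0,0,-89],[32.2,-9.9,7,0,0,-89],[32.2,-9.9,7,0,0,-89],[32.2,-9.9,7,0,0,-89],[32.2,-9.9,7,0,0,-89],[32.2,-9.9,7,0,0,-89],[32.2,-9.9,7,0,0,-89],[32.2,-9.9,7,0,0,-89],[32.2,-9.9,7,0,0,-89],[32.2,-9.9,7,0,0,-89],[32.2,-9.9,7,0,0,-89],[32.2,-9.9,7,0,0,-89]]}' 5
cat > look.py <<'E'
import sys
from h import *
s=cam("wrist"); cv2.imwrite("pics/%s.png"%sys.argv[1],cv2.resize(s["img"][:,:,::-1],(784,588),interpolation=2))
np.savez(sys.argv[1]+".npz",**{k:np.array(v) for k,v in s.items()})
x=rot(status.state()["tcp_rot"]).as_matrix(); print(status.state()["q"].round(2),x.round(3).tolist())
E
python3 look.py w1
```

```text
t: 1.8
eef_pos: [0.4785, -0.389, 0.1803]
tcp_rot: [-0.0, 0.585, 0.811, -0.0]
contact_force: [-0.1, 0.1, -0.1]
grip_width: 0.0497
finger_force: 0.0
[ 0.89  0.62 -0.45  1.67  0.32  0.93  0.64] [[-0.315, 0.949, -0.0], [0.949, 0.315, -0.0], [-0.0, -0.0, -1.0]]
```

View pics/w1.png

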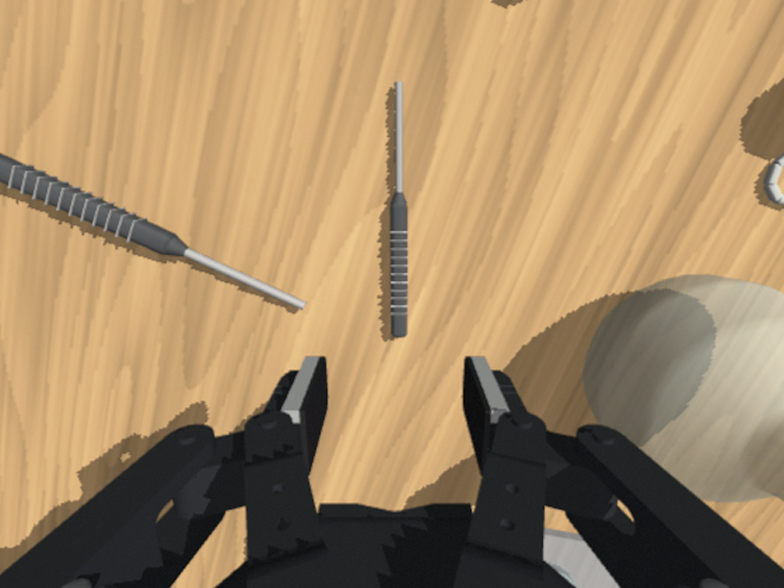

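The wrist view shows the punch lying straight along the tool x axis: grip end (399,337), grip front about (399,193), tip (399,82). It sits midway between the fingers.

```bash
python3 - <<'E'
from h import *
s=dict(np.load("w1.npz"))
e=onz(s,399/1.4,337/1.4,.008);t=onz(s,399/1.4,82/1.4,.006);L=np.linalg.norm((t-e)[:2]);d=(t-e)[:2]/L
print(e,t,L,np.degrees(np.arctan2(d[1],d[0])))
m=np.r_[t[:2]-d*.125,.021]; print(m,shift(m),shift(np.r_[t[:2],0]))
E
```

```text
[ 0.49746352 -0.43802252  0.008     ] [ 0.44194979 -0.27182671  0.006     ] 0.17522219699758212 108.47066197158128
[ 0.48155217 -0.39038746  0.021     ] [-0.22381463  0.24315941 15.93258021] [12.27629109  0.22180768 18.03184229]
```

```bash
python3 -m inch '{"plan":[[-0.2,0.24,4,0,0,0],[-0.2,0.24,8,0,0,0],[-0.2,0.24,12,0,0,0],[-0.2,0.24,14,0,0,0],[-0.2,0.24,15.4,0,0,0],[-0.2,0.24,15.9,0,0,0],[-0.2,0.24,15.9,0,0,0],[-0.2,0.24,15.9,0,0,0]]}' 
python3 -m inch '{"plan":[[0,0,0,0,0,0],[0,0,0,0,0,0],[0,0,0,0,0,0],[0,0,0,0,0,0],[0,0,0,0,0,0],[0,0,0,0,0,0],[0,0,0,0,0,0],[0,0,0,0,0,0]]}' 0
```

```text
t: 2.52
eef_pos: [0.4821, -0.3906, 0.0225]
tcp_rot: [0.001, 0.585, 0.811, 0.0]
contact_force: [0.0, -0.5, 0.8]
grip_width: 0.0501
finger_force: 0.0
t: 3.18
eef_pos: [0.4818, -0.3906, 0.0225]
tcp_rot: [0.001, 0.585, 0.811, -0.0]
contact_force: [-2.4, 1.6, 10.9]
grip_width: 0.0102
finger_force: 59.0
```

```bash
python3 -m inch '{"plan":[[0,0,-2,0,0,0],[0,0,-6,0,0,0],[0,0,-10,0,0,0],[0,0,-14,0,0,0],[0,0,-14,0,0,0]]}'
python3 - <<'E'
from h import *
p=np.load("box.npy");s=snapshot("wrist");C=np.array(s["tool_from_camera"]);print(C.round(3).tolist())
st=status.state();R0=rot(st["tcp_rot"]);yd=np.array([-np.sin(p[2]),np.cos(p[2]),0]);xd=np.array([np.cos(p[2]),np.sin(p[2]),0])
ko=np.array([.5318,-.118,.084])
for tilt in(40,50):
  for dist in (.13,.17):
    z=yd*np.sin(np.radians(tilt))+np.array([0,0,-1])*np.cos(np.radians(tilt)); y=xd; x=np.cross(y,z)
    R=np.c_[x,y,z]
    c=ko-(R@C[:3,:3])@np.array([0.03,0.0,1])*dist   # ko slightly off-centre right
    P=c-R@C[:3,3]
    rel=(R0.inv()*Ro.from_matrix(R)).as_rotvec(degrees=True)
    print(tilt,dist,"P",P.round(3),"shift",R0.inv().apply(P-st["eef_pos"])*100,"rv",rel.round(1),"tip",(P+R@[.125,0,.0165]).round(3), "fing",(P+R@[0,0,.019]).round(3))
E
```

```text
t: 3.6
eef_pos: [0.484, -0.3918, 0.1692]
tcp_rot: [0.005, 0.585, 0.811, -0.0]
contact_force: [0.3, -0.2, -0.6]
grip_width: 0.0099
finger_force: 59.3
[[-0.001, -0.953, -0.302, 0.077], [1.0, -0.001, -0.0, -0.001], [0.0, -0.302, 0.953, -0.124], [0.0, 0.0, 0.0, 1.0]]
40 0.13 P [ 0.525 -0.146  0.06 ] shift [22.00869021 11.70222541 10.50926113] rv [-8.6 39.6 24.5] tip [ 0.538 -0.041  0.128] fing [ 0.527 -0.134  0.045]
40 0.17 P [ 0.522 -0.161  0.097] shift [20.66034938 10.95395452  6.81650232] rv [-8.6 39.6 24.5] tip [ 0.535 -0.056  0.165] fing [ 0.524 -0.149  0.082]
50 0.13 P [ 0.526 -0.142  0.055] shift [22.42952281 11.89930228 10.9700068 ] rv [-10.8  49.4  23.9] tip [ 0.537 -0.049  0.14 ] fing [ 0.527 -0.127  0.043]
50 0.17 P [ 0.522 -0.163  0.089] shift [20.52406465 10.88412256  7.60057965] rv [-10.8  49.4  23.9] tip [ 0.533 -0.07   0.174] fing [ 0.524 -0.148  0.077]
```

```bash
python3 - <<'E'
from h import *
p=np.load("box.npy");C=np.array(snapshot("wrist")["tool_from_camera"])
st=status.state();R0=rot(st["tcp_rot"]);yd=np.array([-np.sin(p[2]),np.cos(p[2]),0]);xd=np.array([np.cos(p[2]),np.sin(p[2]),0])
ko=np.array([.5318,-.118,.084])
for tilt in(45,):
  for dist in (.15,.2):
    a=np.radians(tilt);z=yd*np.sin(a)-np.array([0,0,1])*np.cos(a); x=xd; y=np.cross(z,x); R=np.c_[x,y,z]
    for off in(.0,.25,-.25):
      d=(R@C[:3,:3])@np.array([off,-.1,1]); P=ko-d*dist-R@C[:3,3]
      rel=(R0.inv()*Ro.from_matrix(R)).as_rotvec(degrees=True)
      print(dist,off,"P",P.round(3),"shift",(R0.inv().apply(P-st["eef_pos"])*100).round(1),"rv",rel.round(1),"tip",(P+R@[.125,0,.0165]).round(3),"f",(P+R@[0,0,.019]).round(3))
E
```

```text
0.15 0.0 P [ 0.484 -0.129  0.1  ] shift [24.8  8.5  6.2] rv [ 28.6  45.  108.6] tip [ 0.61  -0.133  0.089] f [ 0.486 -0.116  0.087]
0.15 0.25 P [ 0.488 -0.103  0.127] shift [27.1  9.6  3.6] rv [ 28.6  45.  108.6] tip [ 0.613 -0.107  0.115] f [ 0.489 -0.09   0.113]
0.15 -0.25 P [ 0.481 -0.156  0.074] shift [22.4  7.3  8.9] rv [ 28.6  45.  108.6] tip [ 0.606 -0.159  0.062] f [ 0.483 -0.142  0.06 ]
0.2 0.0 P [ 0.49  -0.165  0.135] shift [21.2  7.9  2.8] rv [ 28.6  45.  108.6] tip [ 0.616 -0.169  0.123] f [ 0.492 -0.152  0.121]
0.2 0.25 P [ 0.495 -0.13   0.17 ] shift [24.3  9.4 -0.8] rv [ 28.6  45.  108.6] tip [ 0.62  -0.134  0.159] f [ 0.496 -0.117  0.157]
0.2 -0.25 P [ 0.486 -0.2    0.1  ] shift [18.   6.4  6.3] rv [ 28.6  45.  108.6] tip [ 0.611 -0.204  0.088] f [ 0.487 -0.187  0.086]
```

```bash
python3 -m inch '{"plan":[[20,7,-3,28.6,45,108.6],[20,7,-3,28.6,45,108.6],[20,7,-3,28.6,45,108.6],[20,7,-3,28.6,45,108.6],[20,7,-3,28.6,45,108.6],[20,7,-3,28.6,45,108.6],[20,7,-3,28.6,45,108.6],[20,7,-3,28.6,45,108.6],[20,7,-3,28.6,45,108.6],[20,7,-3,28.6,45,108.6],[20,7,-3,28.6,45,108.6],[20,7,-3,28.6,45,108.6],[20,7,-3,28.6,45,108.6],[20,7,-3,28.6,45,108.6],[20,7,-3,28.6,45,108.6],[20,7,-3,28.6,45,108.6],[24.3,9.4,-0.8,28.6,45,108.6],[24.3,9.4,-0.8,28.6,45,108.6],[24.3,9.4,-0.8,28.6,45,108.6],[24.3,9.4,-0.8,28.6,45,108.6]]}'
python3 look.py w2
```

```text
t: 5.37
eef_pos: [0.4932, -0.1293, 0.1683]
tcp_rot: [-0.383, 0.922, -0.057, 0.021]
contact_force: [-0.3, -1.6, -0.6]
grip_width: 0.0098
finger_force: 59.3
[ 0.73  0.7  -0.28  1.83 -0.64  1.06 -0.77] [[0.992, -0.089, 0.084], [-0.122, -0.7, 0.703], [-0.004, -0.708, -0.706]]
```

View pics/w2.png

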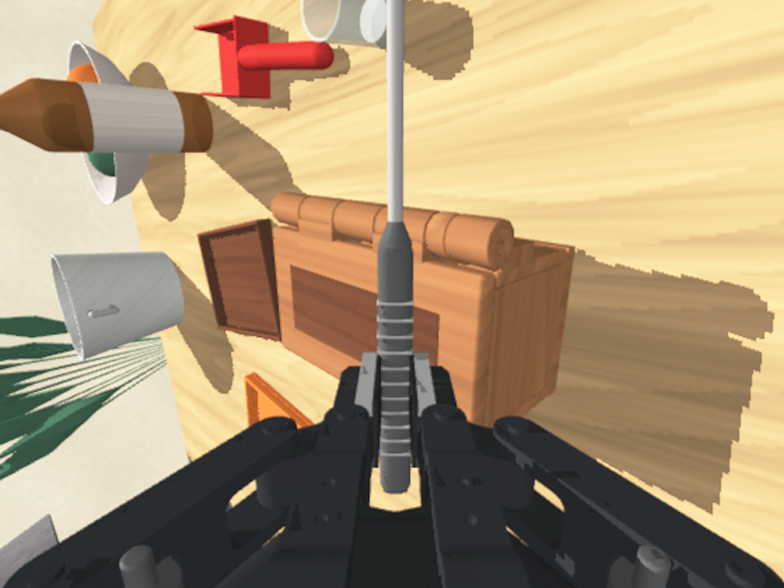

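The view shows the box with the barrel's -y end face at about (502,243), a dark dot inside it, and the punch held straight along x=396. I'll zoom in on the face.

```bash
python3 - <<'E'
import numpy as np,cv2
i=np.load("w2.npz")["img"][145:205,330:410,::-1]
cv2.imwrite("pics/w2c.png",cv2.resize(i,(800,600),interpolation=cv2.INTER_CUBIC))
E
```

```text
(no output)
```

View pics/w2c.png

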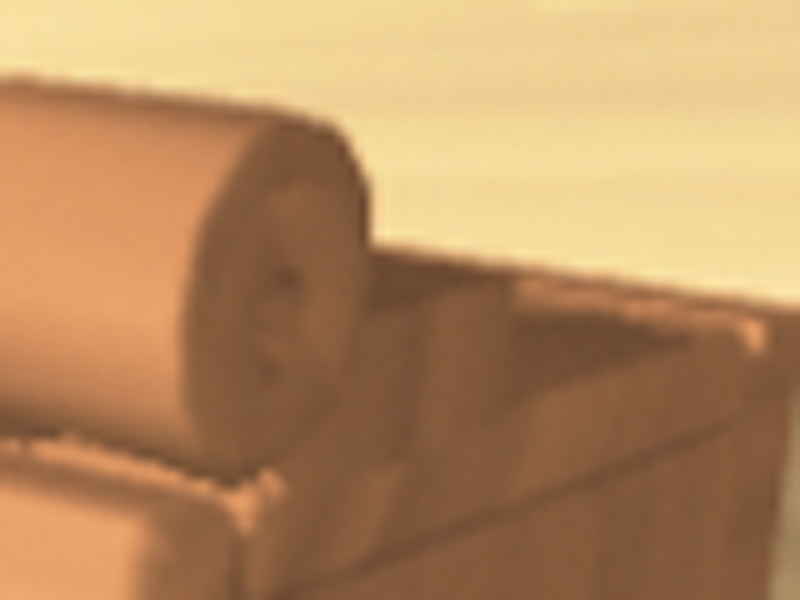

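```bash
python3 - <<'E'
from h import *
s=dict(np.load("w2.npz"));p=np.load("box.npy")
def W(q): return Ro.from_euler('z',p[2]).apply(np.array(q)/1e3)+[p[0],p[1],0]
k=18
src=[];dst=[]
for x,z in[(47,68),(79,68),(79,100),(47,100)]:
    src.append(proj(s,W((x,-95,z))));dst.append(((x-47)*k,(100-z)*k))
H=cv2.getPerspectiveTransform(np.float32(src),np.float32(dst))
g=s["img"][:,:,::-1]
o=cv2.warpPerspective(g,H,(32*k,32*k),flags=cv2.INTER_CUBIC).astype(float)
o=np.clip((o-o.mean((0,1)))*2.5+125,0,255).astype(np.uint8)
for q in range(0,33,4):
    cv2.line(o,(q*k,0),(q*k,6),(255,0,0),1);cv2.line(o,(0,q*k),(6,q*k),(255,0,0),1)
cv2.circle(o,(16*k,16*k),12*k,(0,255,0),1)
cv2.imwrite("pics/face.png",o)
E
```

```text
(no output)
```

View pics/face.png

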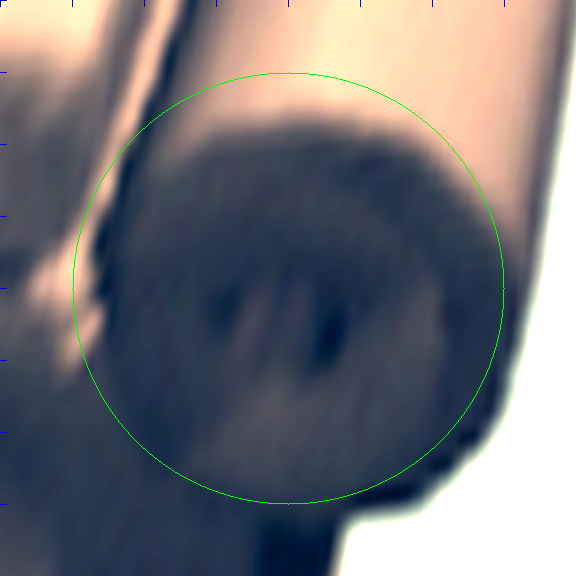

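The rectified face has its rim circle centred near (302,322), and the dark hole centred near (278,315). So the hole sits about -1.3 mm in x and +0.4 mm in z off the barrel centre.

```bash
python3 - <<'E'
from h import *
s=dict(np.load("w2.npz"));p=np.load("box.npy");B=Ro.from_euler('z',p[2])
def W(q): return B.apply(np.array(q)/1e3)+[p[0],p[1],0]
def px(a,b): return proj(s,W((47+a/18,-95,100-b/18)))
C=onz(s,*px(302,322),.084);print("barrel centre",C,"box",B.inv().apply(C-[p[0],p[1],0])*1e3)
T=np.linalg.inv(s["tool_from_camera"])
for q in[(.0,0,.0165),(.05,0,.0165),(.1,0,.0165)]:
    c=T[:3,:3]@q+T[:3,3];print(1.4*(s["cx"]+s["fx"]*c[0]/c[2]),1.4*(s["cy"]+s["fy"]*c[1]/c[2]),c)
hole=C+B.apply([-.0013,0,.0004]);yd=B.apply([0,1,0]);xd=B.apply([1,0,0])
R=np.c_[yd,np.cross([0,0,-1],yd),[0,0,-1]]
tip=hole-yd*.03
P=tip-yd*.125+np.array([0,0,.0165]);st=status.state();R0=rot(st["tcp_rot"])
print("hole",hole,"P",P,"shift",R0.inv().apply(P-st["eef_pos"])*100,"rv",(R0.inv()*Ro.from_matrix(R)).as_rotvec(degrees=True))
E
```

```text
barrel centre [ 0.53290768 -0.11927437  0.084     ] box [ 64.21350958 -96.13693265  84.        ]
394.0023906162418 375.7299146054706 [-0.00021417  0.0309392   0.15774274]
393.7929518222594 242.56207284742027 [-0.00026392 -0.01671774  0.14261613]
393.5338132724746 77.79354675454816 [-0.00031367 -0.06437467  0.12748952]
hole [ 0.53161749 -0.11911502  0.0844    ] P [ 0.51261733 -0.27294607  0.1009    ] shift [ 3.66535037 14.63261542 -5.10515632] rv [-35.41722254 -35.10473985 -84.96704624]
```

```bash
python3 - <<'E'
from h import *
s=dict(np.load("w1.npz"))
for v in(337,193,82): print(onz(s,399/1.4,v/1.4,.008))
a,b=onz(s,399/1.4,337/1.4,.008),onz(s,399/1.4,193/1.4,.008);print(np.linalg.norm(a-b))
E
python3 -m inch '{"plan":[[3.7,11.6,-8,-35.4,-35.1,-85],[3.7,11.6,-8,-35.4,-35.1,-85],[3.7,11.6,-8,-35.4,-35.1,-85],[3.7,11.6,-8,-35.4,-35.1,-85],[3.7,11.6,-8,-35.4,-35.1,-85],[3.7,11.6,-8,-35.4,-35.1,-85],[3.7,11.6,-8,-35.4,-35.1,-85],[3.7,11.6,-8,-35.4,-35.1,-85],[3.7,11.6,-8,-35.4,-35.1,-85],[3.7,11.6,-8,-35.4,-35.1,-85],[3.7,11.6,-8,-35.4,-35.1,-85],[3.7,11.6,-8,-35.4,-35.1,-85],[3.7,11.6,-8,-35.4,-35.1,-85],[3.7,11.6,-8,-35.4,-35.1,-85],[3.7,11.6,-8,-35.4,-35.1,-85],[3.7,14.6,-5.1,-35.4,-35.1,-85],[3.7,14.6,-5.1,-35.4,-35.1,-85],[3.7,14.6,-5.1,-35.4,-35.1,-85],[3.7,14.6,-5.1,-35.4,-35.1,-85]]}'
python3 look.py w3
```

```text
[ 0.49746352 -0.43802252  0.008     ]
[ 0.46374696 -0.33712     0.008     ]
[ 0.44202889 -0.27212495  0.008     ]
0.10638667474676357
t: 7.0
eef_pos: [0.5136, -0.2733, 0.1026]
tcp_rot: [0.0, 0.75, 0.661, 0.0]
contact_force: [0.7, -1.1, -0.9]
grip_width: 0.0099
finger_force: 59.3
[ 0.59  0.66 -0.29  1.82  0.28  0.7   0.02] [[0.125, 0.992, 0.002], [0.992, -0.125, 0.0], [0.0, 0.002, -1.0]]
```

View pics/w3.png

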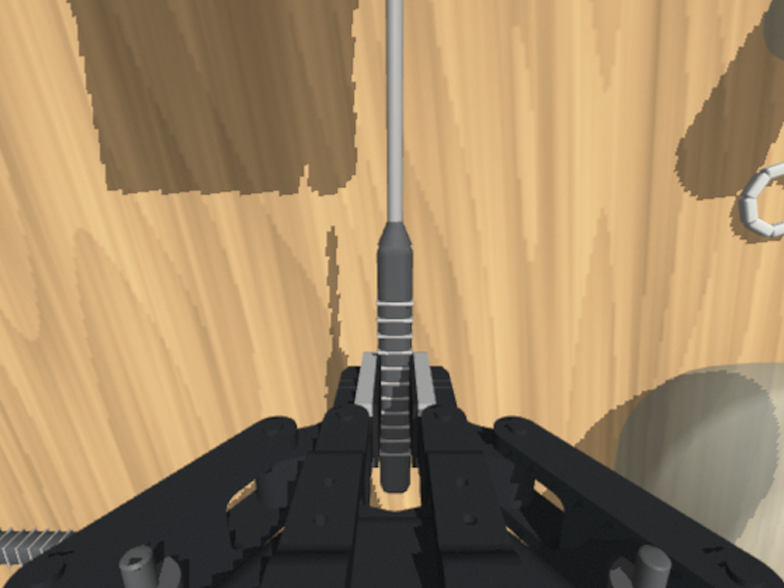

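The view shows the punch straight in the grip, along columns 394-396, with its tip out of view above. The 106 mm of dark length, taper included, matches the earlier view. Now I'll approach the face by feel.

```bash
python3 -m inch '{"plan":[[0.5,-0.08,0.17,0,0,0],[1,-0.08,0.17,0,0,0],[1.6,-0.08,0.17,0,0,0],[2,-0.08,0.17,0,0,0],[2.2,-0.08,0.17,0,0,0],[2.2,-0.08,0.17,0,0,0],[2.2,-0.08,0.17,0,0,0]]}'
python3 - <<'E'
from h import *
st=status.state();print(st["eef_pos"]*1e3,st["contact_force"])
for i in range(3):
  snapshot("wrist");st=status.state();print(st["eef_pos"]*1e3,st["contact_force"])
E
python3 -m inch '{"plan":[[0.1,0,0,0,0,0],[0.2,0,0,0,0,0],[0.3,0,0,0,0,0],[0.4,0,0,0,0,0]]}'
python3 -m inch '{"plan":[[0.1,0,0,0,0,0],[0.2,0,0,0,0,0]]}'
python3 -m inch '{"plan":[[0.1,0,0,0,0,0],[0.2,0,0,0,0,0]]}'
```

```text
t: 7.63
eef_pos: [0.5153, -0.2506, 0.1002]
tcp_rot: [0.0, 0.749, 0.662, 0.0]
contact_force: [0.5, -0.1, -1.1]
grip_width: 0.01
finger_force: 59.3
[ 515.25712043 -250.63935922  100.18048019] [ 0.52952321 -0.14523248 -1.14322834]
[ 515.19445376 -250.84712721  100.13226711] [ 0.56987193  0.42747093 -1.51746587]
[ 515.16199763 -250.94370715  100.08286986] [-0.25107028 -0.75097425 -0.90028973]
[ 515.14030363 -250.95585222  100.0589421 ] [-0.68615425 -0.38373878 -0.90659801]
t: 8.12
eef_pos: [0.5156, -0.2466, 0.1]
tcp_rot: [0.0, 0.749, 0.662, 0.0]
contact_force: [0.2, -0.1, -0.6]
grip_width: 0.01
finger_force: 59.3
t: 8.28
eef_pos: [0.5159, -0.2446, 0.1001]
tcp_rot: [0.0, 0.749, 0.662, 0.001]
contact_force: [-0.4, 0.9, -1.4]
grip_width: 0.0101
finger_force: 59.3
t: 8.45
eef_pos: [0.5162, -0.2426, 0.1001]
tcp_rot: [0.0, 0.749, 0.662, 0.001]
contact_force: [-1.1, 0.0, -1.7]
grip_width: 0.0102
finger_force: 59.3
```

```bash
for i in 1 2; do :; done
python3 -m inch '{"plan":[[0,0,-0.08,0,0,0],[0.1,0,-0.08,0,0,0],[0.1,0,-0.08,0,0,0]]}'|sed -n '2p;4p'
python3 -m inch '{"plan":[[0.1,0,0,0,0,0],[0.1,0,0,0,0,0]]}'|sed -n '2p;4p'
python3 -m inch '{"plan":[[0.1,0,0,0,0,0],[0.1,0,0,0,0,0]]}'|sed -n '2p;4p'
```

```text
eef_pos: [0.5164, -0.2416, 0.1009]
contact_force: [0.3, 0.1, -1.2]
eef_pos: [0.5165, -0.2406, 0.1009]
contact_force: [-0.6, -0.2, -1.3]
eef_pos: [0.5166, -0.2396, 0.1009]
contact_force: [0.1, 0.5, -1.2]
```

```bash
python3 -m inch '{"plan":[[0.1,0,0,0,0,0],[0.1,0,0,0,0,0]]}'|sed -n '2p;4p'
python3 -m inch '{"plan":[[0.1,0,0,0,0,0],[0.1,0,0,0,0,0]]}'|sed -n '2p;4p'
python3 -m inch '{"plan":[[0.1,0,0,0,0,0],[0.1,0,0,0,0,0]]}'|sed -n '2p;4p'
```

```text
eef_pos: [0.5167, -0.2386, 0.1009]
contact_force: [0.2, -0.3, -1.5]
eef_pos: [0.5168, -0.2376, 0.1009]
contact_force: [0.1, 0.6, -0.2]
eef_pos: [0.517, -0.2366, 0.1009]
contact_force: [-0.8, 0.9, -0.7]
```

```bash
python3 -m inch '{"plan":[[0.1,0,0,0,0,0],[0.1,0,0,0,0,0]]}'|sed -n '2p;4p'
python3 -m inch '{"plan":[[0.1,0,0,0,0,0],[0.1,0,0,0,0,0]]}'|sed -n '2p;4p'
python3 -m inch '{"plan":[[0,0.05,0,0,0,0],[0,0.12,0,0,0,0]]}'|sed -n '2p;4p'
python3 -m inch '{"plan":[[0,-0.1,0,0,0,0],[0,-0.24,0,0,0,0]]}'|sed -n '2p;4p'
python3 -m inch '{"plan":[[0,0.06,0,0,0,0],[0,0.12,0,0,0,0]]}'|sed -n '2p;4p'
python3 - <<'E'
from h import *
c=cam("scene");p=np.load("box.npy");B=Ro.from_euler('z',p[2])
st=status.state();tip=st["eef_pos"]+rot(st["tcp_rot"]).apply([.125,0,.0165])
print(tip,proj(c,tip),B.inv().apply(tip-[p[0],p[1],0])*1e3)
u,v=proj(c,tip).astype(int)
i=c["img"][v-37:v+38,u-50:u+50,::-1];cv2.imwrite("pics/sc2.png",cv2.resize(i,(800,600),interpolation=2))
E
```

```text
eef_pos: [0.5171, -0.2356, 0.1009]
contact_force: [-0.0, 0.4, -1.2]
eef_pos: [0.5172, -0.2347, 0.1009]
contact_force: [0.2, -0.4, -1.5]
eef_pos: [0.5183, -0.235, 0.1009]
contact_force: [0.3, -0.3, -1.2]
eef_pos: [0.5161, -0.2347, 0.1009]
contact_force: [2.4, -0.9, -1.3]
eef_pos: [0.5171, -0.2348, 0.1009]
contact_force: [-0.5, -0.7, -0.9]
[ 0.53261497 -0.11078307  0.08446774] [280.99094448 237.9095371 ] [ 62.88212414 -87.7455447   84.46774047]
```

View pics/sc2.png

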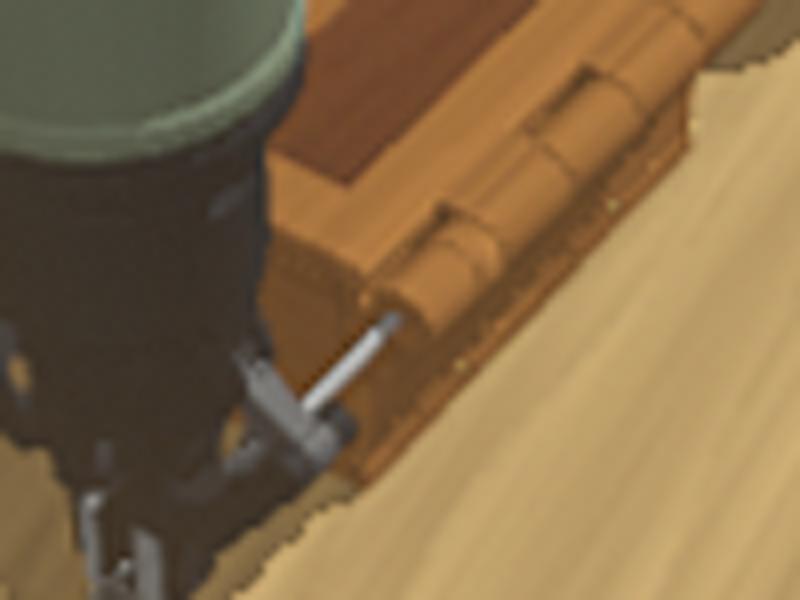

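The scene crop shows the shank's tip end entering the barrel's end face at about (400,318). The side-force reading agrees, so the punch is in the hole. Next I'll centre it by feel.

```bash

python3 -m inch '{"plan":[[0,0.2,0,0,0,0],[0,0.2,0,0,0,0]]}'|sed -n '2p;4p'
python3 -m inch '{"plan":[[0,-0.16,0,0,0,0],[0,-0.16,0.15,0,0,0],[0,-0.16,0.15,0,0,0]]}'|sed -n '2p;4p'
python3 -m inch '{"plan":[[0,0,-0.15,0,0,0],[0,0,-0.3,0,0,0],[0,0,-0.3,0,0,0]]}'|sed -n '2p;4p'
python3 -m inch '{"plan":[[0,0,0.15,0,0,0],[0,0,0.15,0,0,0]]}'|sed -n '2p;4p'
```

```text
eef_pos: [0.5192, -0.2351, 0.1008]
contact_force: [-1.3, -0.4, -1.4]
eef_pos: [0.5174, -0.2348, 0.0992]
contact_force: [0.8, 0.1, 0.3]
eef_pos: [0.5176, -0.2349, 0.1027]
contact_force: [-1.5, 0.2, -2.4]
eef_pos: [0.5175, -0.2348, 0.1007]
contact_force: [0.2, 0.4, -1.5]
```

```bash

python3 -m inch '{"plan":[[0.1,0,0,0,0,0],[0.2,0,0,0,0,0],[0.3,0,0,0,0,0],[0.4,0,0,0,0,0],[0.5,0,0,0,0,0]]}'|sed -n '2p;4p'
python3 -m inch '{"plan":[[0.1,0,0,0,0,0],[0.2,0,0,0,0,0],[0.3,0,0,0,0,0],[0.4,0,0,0,0,0],[0.5,0,0,0,0,0]]}'|sed -n '2p;4p'
python3 -m inch '{"plan":[[0.1,0,0,0,0,0],[0.2,0,0,0,0,0],[0.3,0,0,0,0,0]]}'|sed -n '2p;4p'
```

```text
eef_pos: [0.5182, -0.2297, 0.1009]
contact_force: [0.2, -0.3, -0.8]
eef_pos: [0.5188, -0.2248, 0.1009]
contact_force: [-0.5, -0.3, -1.9]
eef_pos: [0.5191, -0.2218, 0.1009]
contact_force: [-0.0, 0.5, -1.6]
```

```bash

for i in 1; do :; done
python3 -m inch '{"plan":[[0.1,0,0,0,0,0],[0.2,0,0,0,0,0]]}'|sed -n '2p;4p'
python3 -m inch '{"plan":[[0.05,0,0,0,0,0],[0.1,0,0,0,0,0]]}'|sed -n '2p;4p'
python3 -m inch '{"plan":[[0.05,0,0,0,0,0],[0.1,0,0,0,0,0]]}'|sed -n '2p;4p'
python3 -m inch '{"plan":[[0.05,0,0,0,0,0],[0.1,0,0,0,0,0]]}'|sed -n '2p;4p'
```

```text
eef_pos: [0.5194, -0.2199, 0.1009]
contact_force: [0.2, 0.0, -1.1]
eef_pos: [0.5195, -0.2189, 0.1009]
contact_force: [0.2, -0.1, -1.3]
eef_pos: [0.5196, -0.218, 0.1009]
contact_force: [0.1, -0.3, -1.6]
eef_pos: [0.5198, -0.217, 0.1009]
contact_force: [0.4, -0.1, -1.2]
```

```bash

python3 -m inch '{"plan":[[0.05,0,0,0,0,0],[0.1,0,0,0,0,0]]}'|sed -n '2p;4p'
python3 -m inch '{"plan":[[0.05,0,0,0,0,0],[0.1,0,0,0,0,0]]}'|sed -n '2p;4p'
python3 -m inch '{"plan":[[0.05,0,0,0,0,0],[0.1,0,0,0,0,0]]}'|sed -n '2p;4p'
```

```text
eef_pos: [0.5198, -0.2163, 0.1009]
contact_force: [-0.4, -4.1, -2.2]
eef_pos: [0.5198, -0.2161, 0.101]
contact_force: [-1.7, -7.2, -1.1]
eef_pos: [0.5198, -0.2153, 0.101]
contact_force: [-1.0, -7.2, -1.1]
```

```bash

python3 -m inch '{"plan":[[0.05,0,0,0,0,0],[0.1,0,0,0,0,0],[0.15,0,0,0,0,0],[0.2,0,0,0,0,0]]}'|sed -n '2p;4p'
python3 -m inch '{"plan":[[0.05,0,0,0,0,0],[0.1,0,0,0,0,0],[0.15,0,0,0,0,0],[0.2,0,0,0,0,0]]}'|sed -n '2p;4p'
python3 -m inch '{"plan":[[0.05,0,0,0,0,0],[0.1,0,0,0,0,0],[0.15,0,0,0,0,0],[0.2,0,0,0,0,0]]}'|sed -n '2,4p'
```

```text
eef_pos: [0.5201, -0.2132, 0.101]
contact_force: [-1.5, -7.7, -2.0]
eef_pos: [0.5204, -0.2111, 0.101]
contact_force: [-0.4, -6.3, -0.5]
eef_pos: [0.5207, -0.209, 0.1009]
tcp_rot: [0.001, 0.75, 0.662, 0.0]
contact_force: [-1.5, -6.5, -1.0]
```

```bash

python3 -m inch '{"plan":[[0.05,0,0,0,0,0],[0.1,0,0,0,0,0],[0.15,0,0,0,0,0],[0.2,0,0,0,0,0],[0.25,0,0,0,0,0],[0.3,0,0,0,0,0],[0.35,0,0,0,0,0],[0.4,0,0,0,0,0]]}'|sed -n '2p;4p'
python3 -m inch '{"plan":[[0.05,0,0,0,0,0],[0.1,0,0,0,0,0],[0.15,0,0,0,0,0],[0.2,0,0,0,0,0],[0.25,0,0,0,0,0],[0.3,0,0,0,0,0],[0.35,0,0,0,0,0],[0.4,0,0,0,0,0]]}'|sed -n '2p;4p'
```

```text
eef_pos: [0.5212, -0.2048, 0.1009]
contact_force: [-0.7, -4.3, -2.4]
eef_pos: [0.5219, -0.2, 0.1009]
contact_force: [0.7, -2.9, -1.5]
```

```bash

python3 -m inch '{"plan":[[0.05,0,0,0,0,0],[0.1,0,0,0,0,0],[0.15,0,0,0,0,0],[0.2,0,0,0,0,0],[0.25,0,0,0,0,0],[0.3,0,0,0,0,0],[0.35,0,0,0,0,0],[0.4,0,0,0,0,0]]}'|sed -n '2p;4p'
python3 -m inch '{"plan":[[0.05,0,0,0,0,0],[0.1,0,0,0,0,0],[0.15,0,0,0,0,0],[0.2,0,0,0,0,0],[0.25,0,0,0,0,0],[0.3,0,0,0,0,0],[0.35,0,0,0,0,0],[0.4,0,0,0,0,0]]}'|sed -n '2p;4p'
python3 -m inch '{"plan":[[0.05,0,0,0,0,0],[0.1,0,0,0,0,0],[0.15,0,0,0,0,0],[0.2,0,0,0,0,0],[0.25,0,0,0,0,0],[0.3,0,0,0,0,0],[0.35,0,0,0,0,0],[0.4,0,0,0,0,0]]}'|sed -n '2p;4p'
```

```text
eef_pos: [0.5223, -0.1961, 0.1009]
contact_force: [-0.1, -3.1, -0.5]
eef_pos: [0.5228, -0.1921, 0.1009]
contact_force: [-0.1, -2.1, -1.1]
eef_pos: [0.5233, -0.1882, 0.1009]
contact_force: [-0.6, -1.9, -1.7]
```

```bash

python3 -m inch '{"plan":[[0.05,0,0,0,0,0],[0.1,0,0,0,0,0],[0.15,0,0,0,0,0],[0.2,0,0,0,0,0],[0.25,0,0,0,0,0],[0.3,0,0,0,0,0],[0.35,0,0,0,0,0],[0.4,0,0,0,0,0],[0.45,0,0,0,0,0],[0.5,0,0,0,0,0]]}'|sed -n '1,2p;4p'
python3 -m inch '{"plan":[[0.05,0,0,0,0,0],[0.1,0,0,0,0,0],[0.15,0,0,0,0,0],[0.2,0,0,0,0,0],[0.25,0,0,0,0,0],[0.3,0,0,0,0,0],[0.35,0,0,0,0,0],[0.4,0,0,0,0,0],[0.45,0,0,0,0,0],[0.5,0,0,0,0,0],[0.5,0,0,0,0,0]]}'|sed -n '1,2p;4p'
python3 - <<'E'
from h import *
c=cam("scene");i=c["img"][160:250,270:390,::-1];cv2.imwrite("pics/sc3.png",cv2.resize(i,(800,600),interpolation=2))
p=np.load("box.npy");B=Ro.from_euler('z',p[2])
for y in(95,115,125,135): print(y,(proj(c,B.apply(np.array([63,y,84])/1e3)+[p[0],p[1],0])-[270,160])*6.67)
E
```

```text
t: 18.67
eef_pos: [0.5239, -0.1832, 0.1009]
contact_force: [-0.6, -1.2, -1.3]
t: 19.58
eef_pos: [0.5246, -0.1782, 0.1009]
contact_force: [-0.3, -0.2, -2.3]
95 [340.73924243 243.90701287]
115 [366.76607455 216.93888943]
125 [379.56915424 203.67277113]
135 [392.23501544 190.54883401]
```

View pics/sc3.png

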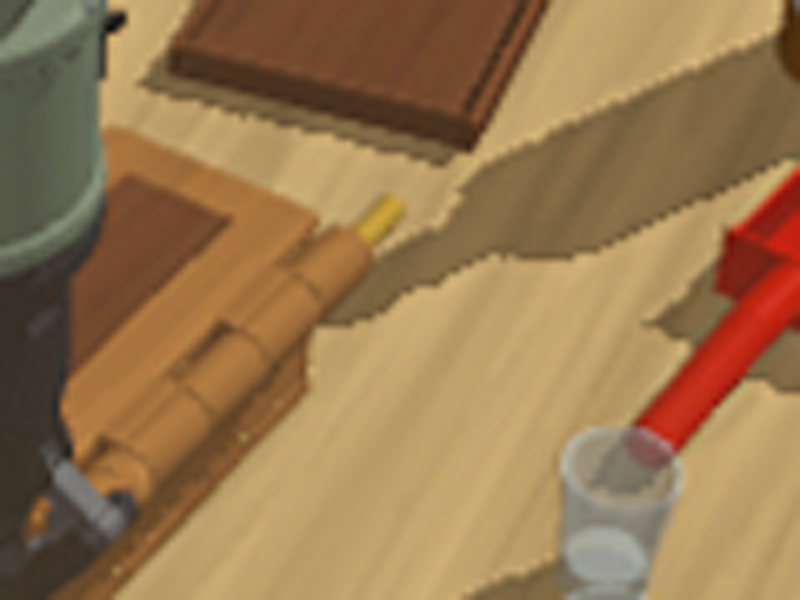

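That crop shows the brass pin standing out of the barrel's +y end, from about (368,235) to (395,203). That is roughly 30 mm, in agreement with the travel measured from contact. Next I'll withdraw the punch in line and lay it down.

```bash

python3 -m inch '{"plan":[[-0.3,0,0,0,0,0],[-0.9,0,0,0,0,0],[-1.5,0,0,0,0,0],[-2.1,0,0,0,0,0],[-2.7,0,0,0,0,0],[-3.3,0,0,0,0,0],[-3.9,0,0,0,0,0],[-4.5,0,0,0,0,0],[-5.1,0,0,0,0,0],[-5.7,0,0,0,0,0],[-6.3,0,0,0,0,0],[-6.9,0,0,0,0,0],[-8,0,0,0,0,0],[-9.5,0,0,0,0,0],[-11,0,0,0,0,0],[-11,0,0,0,0,0]]}'|sed -n '1,2p;4p'
python3 -m inch '{"plan":[[0,0,2,0,0,0],[0,0,4,0,0,0],[0,0,6,0,0,0],[0,0,7,0,0,0],[0,0,7.5,0,0,0],[0,0,7.7,0,0,0],[0,0,7.75,0,0,0],[0,0,7.75,0,0,0]]}'|sed -n '1,4p'
```

```text
t: 20.97
eef_pos: [0.51, -0.2914, 0.1008]
contact_force: [-0.7, 0.1, -1.8]
t: 21.63
eef_pos: [0.5115, -0.2877, 0.0241]
tcp_rot: [0.001, 0.749, 0.662, 0.001]
contact_force: [-0.7, -0.2, -1.1]
```

```bash

python3 -m inch '{"plan":[[0,0,0.08,0,0,0],[0,0,0.15,0,0,0],[0,0,0.15,0,0,0],[0,0,0.15,0,0,0]]}'|sed -n '1,4p'
python3 -m inch '{"plan":[[0,0,0,0,0,0],[0,0,0,0,0,0],[0,0,0,0,0,0],[0,0,0,0,0,0]]}' 4|sed -n '1,6p'
```

```text
t: 21.97
eef_pos: [0.5115, -0.2877, 0.0225]
tcp_rot: [0.001, 0.749, 0.662, 0.001]
contact_force: [-0.7, -0.1, 7.0]
t: 22.3
eef_pos: [0.5111, -0.2874, 0.0218]
tcp_rot: [0.0, 0.749, 0.662, 0.001]
contact_force: [0.2, 0.5, 0.7]
grip_width: 0.04
finger_force: 0.0
```

```bash

python3 -m inch '{"plan":[[0,0,-2,0,0,0],[0,0,-6,0,0,0],[0,0,-10,0,0,0],[0,0,-14,0,0,0],[0,0,-18,0,0,0],[0,0,-19,0,0,0]]}'|sed -n '1,4p'
python3 - <<'E'
from h import *
p=np.load("box.npy");B=Ro.from_euler('z',p[2])
P=B.apply([.0643,.113,0])+[p[0],p[1],.21];print(P,shift(P))
E
```

```text
t: 22.8
eef_pos: [0.5127, -0.2882, 0.2179]
tcp_rot: [0.004, 0.749, 0.662, 0.002]
contact_force: [0.7, -0.6, 0.5]
[0.55862988 0.08827474 0.21      ] [37.92806381 -0.07600184  0.71270675]
```

```bash

python3 -m inch '{"plan":[[3,0,0,0,0,0],[7,0,0,0,0,0],[11,0,0,0,0,0],[15,0,0,0,0,0],[19,0,0,0,0,0],[23,0,0,0,0,0],[27,0,0,0,0,0],[31,0,0,0,0,0],[35,0,0,0,0,0],[37,0,0,0,0,0],[38,0,0.7,0,0,0],[38,0,0.7,0,0,0],[38,0,0.7,0,0,0]]}'|sed -n '1,4p'
python3 - <<'E'
from h import *
s=cam("wrist");np.savez("w4.npz",**{k:np.array(v) for k,v in s.items()})
h=cv2.cvtColor(s["img"],cv2.COLOR_RGB2HSV)
p=np.load("box.npy");B=Ro.from_euler('z',p[2])
W=lambda q:B.apply(np.array(q)/1e3)+[p[0],p[1],0]
for y in(95,105,115,125):
    u=proj(s,W((64.3,y,84)));print(y,u, h[int(u[1]),int(u[0])] if 0<=u[1]<420 and 0<=u[0]<560 else None)
m=((h[...,0]>=18)&(h[...,0]<=32)&(h[...,1]>130)).astype(np.uint8)
n,l,st,ce=cv2.connectedComponentsWithStats(m)
for i in np.argsort(-st[1:,4])[:6]+1: print(st[i],ce[i])
E
```

```text
t: 23.88
eef_pos: [0.5573, 0.0889, 0.2043]
tcp_rot: [0.0, 0.749, 0.662, -0.0]
contact_force: [-0.6, -0.9, -0.1]
95 [284.08228837 228.31574261] [ 18 148 178]
105 [284.09632918 217.3531641 ] [ 18 145 174]
115 [284.1107025  206.13096983] [ 18 148 171]
125 [284.12542029 194.63982697] [ 18 136 193]
[281 194  14  41 523] [287.72466539 213.81453155]
```

```bash
python3 - <<'E'
from h import *
s=dict(np.load("w4.npz"));p=np.load("box.npy");B=Ro.from_euler('z',p[2])
h=cv2.cvtColor(s["img"],cv2.COLOR_RGB2HSV)
m=((h[...,0]>=18)&(h[...,0]<=32)&(h[...,1]>130)).astype(np.uint8)
n,l,st,ce=cv2.connectedComponentsWithStats(m);i=1+np.argmax(st[1:,4])
e=[]
for r_ in range(196,234,6):
    c=np.where(l[r_]==i)[0];print(r_,c.min(),c.max());e.append((c.mean(),r_))
loc=lambda X:B.inv().apply(X-[p[0],p[1],0])*1e3
a=onz(s,287.7,194,.078);b=onz(s,287.7,234.5,.09);m=onz(s,287.7,212,.086)
print(loc(a),loc(b),np.linalg.norm(a-b),a,b)
T=(a+b)/2; d=B.apply([0,1,0]); g=a-d*.013; g[2]=.084+.0145
st=status.state();print(g,shift(g),rot(st["tcp_rot"]).as_matrix()[:,0])
E
```

```text
196 282 294
202 282 294
208 282 294
214 282 294
220 281 294
226 282 293
232 281 293
[ 67.38608795 123.96034995  78.        ] [67.32523842 91.73050309 90.        ] 0.034391375832228475 [0.56303623 0.09877413 0.078     ] [0.55902505 0.0667948  0.09      ]
[0.56144267 0.08587217 0.0985    ] [-0.16891544  0.42290571 10.61114385] [ 1.23906620e-01  9.92293719e-01 -5.70071018e-04]
```

```bash

python3 -m inch '{"plan":[[-0.17,0.37,2,0,0,0],[-0.17,0.37,5,0,0,0],[-0.17,0.37,8,0,0,0],[-0.17,0.37,10,0,0,0],[-0.17,0.37,10.4,0,0,0],[-0.17,0.37,10.6,0,0,0],[-0.17,0.37,10.6,0,0,0],[-0.17,0.37,10.6,0,0,0]]}'|sed -n '1,4p'
python3 - <<'E'
from h import *
print(shift([0.56144267,0.08587217,0.0985]))
E
```

```text
t: 24.6
eef_pos: [0.5619, 0.0871, 0.1004]
tcp_rot: [0.001, 0.749, 0.662, 0.001]
contact_force: [-0.3, 0.3, -0.1]
[-0.13195431 -0.03086253  0.18743031]
```

```bash

python3 -m inch '{"plan":[[-0.1,0,0.15,0,0,0],[-0.1,0,0.15,0,0,0],[-0.1,0,0.15,0,0,0]]}'|sed -n '2,4p'
python3 -m inch '{"plan":[[0,0,0,0,0,0],[0,0,0,0,0,0],[0,0,0,0,0,0],[0,0,0,0,0,0],[0,0,0,0,0,0],[0,0,0,0,0,0]]}' 0|sed -n '1,6p'
```

```text
eef_pos: [0.5613, 0.0864, 0.0981]
tcp_rot: [0.001, 0.749, 0.662, 0.001]
contact_force: [0.5, -0.0, -0.2]
t: 25.35
eef_pos: [0.5611, 0.0866, 0.0976]
tcp_rot: [0.0, 0.749, 0.662, 0.001]
contact_force: [-0.9, 0.7, 4.4]
grip_width: 0.0092
finger_force: 58.7
```

```bash

python3 -m inch '{"plan":[[0.1,0,0,0,0,0],[0.3,0,0,0,0,0],[0.6,0,0,0,0,0],[0.9,0,0,0,0,0],[1.2,0,0,0,0,0]]}'|sed -n '2p;4,5p'
python3 -m inch '{"plan":[[0.4,0,0,0,0,0],[0.8,0,0,0,0,0],[1.2,0,0,0,0,0],[1.6,0,0,0,0,0],[2,0,0,0,0,0],[2.4,0,0,0,0,0],[2.8,0,0,0,0,0],[3.2,0,0,0,0,0],[3.6,0,0,0,0,0],[4,0,0,0,0,0]]}'|sed -n '2p;4,5p'
```

```text
eef_pos: [0.5625, 0.0988, 0.0975]
contact_force: [-1.0, -3.0, 1.7]
grip_width: 0.0095
eef_pos: [0.5674, 0.1386, 0.0975]
contact_force: [-0.3, -0.7, 0.3]
grip_width: 0.0092
```

```bash

python3 -m inch '{"plan":[[0.5,0,0,0,0,0],[1,0,0,0,0,0],[1.5,0,0,0,0,0],[2,0,0,0,0,0],[2.5,0,0,0,0,0],[3,0,0,0,0,0],[3.5,0,0,0,0,0],[4,0,0,0,0,0],[4.5,0,0,0,0,0],[5,0,0,0,0,0]]}'|sed -n '2p;4,5p'
python3 -m inch '{"plan":[[0.5,0,0,0,0,0],[1,0,0,0,0,0],[1.5,0,0,0,0,0],[2,0,0,0,0,0],[2.5,0,0,0,0,0],[3,0,0,0,0,0],[3.5,0,0,0,0,0],[4,0,0,0,0,0],[4.5,0,0,0,0,0],[5,0,0,0,0,0]]}'|sed -n '1,6p'
python3 - <<'E'
from h import *
c=cam("top");st=status.state();R=rot(st["tcp_rot"]);P=st["eef_pos"]
h=cv2.cvtColor(c["img"],cv2.COLOR_RGB2HSV)
for x in(-.145,-.14,-.12,-.1,-.08,-.05):
    q=proj(c,P+R.apply([x,0,.0136]));print(x,q,[h[int(q[1])+k,int(q[0])].tolist() for k in(-2,0,2)])
E
```

```text
eef_pos: [0.5736, 0.1882, 0.0975]
contact_force: [0.6, -0.8, -0.4]
grip_width: 0.0094
t: 28.27
eef_pos: [0.5797, 0.2379, 0.0976]
tcp_rot: [0.0, 0.749, 0.662, 0.001]
contact_force: [-0.4, 0.8, -1.7]
grip_width: 0.0094
finger_force: 58.5
-0.145 [239.24699184 173.87665747] [[49, 48, 90], [45, 49, 94], [46, 46, 95]]
-0.14 [237.62072024 173.66788635] [[46, 50, 87], [45, 45, 91], [48, 46, 94]]
-0.12 [231.11435444 172.83263762] [[45, 57, 36], [46, 50, 56], [50, 42, 92]]
-0.1 [224.60594084 171.997126  ] [[48, 50, 61], [46, 46, 61], [48, 53, 63]]
-0.08 [218.09547849 171.16135138] [[45, 49, 73], [48, 52, 74], [47, 52, 69]]
-0.05 [208.32594143 169.90719604] [[49, 47, 87], [45, 46, 89], [46, 48, 90]]
```

```bash
python3 - <<'E'
from h import *
c=cam("scene");st=status.state();R=rot(st["tcp_rot"]);P=st["eef_pos"]
h=cv2.cvtColor(c["img"],cv2.COLOR_RGB2HSV)
m=((h[...,0]>=19)&(h[...,0]<=32)&(h[...,1]>130)).astype(np.uint8)
n,l,s,ce=cv2.connectedComponentsWithStats(m)
for i in np.argsort(-s[1:,4])[:4]+1:
    pts=np.c_[np.where(l==i)][:,::-1].astype(float);_,_,V=np.linalg.svd(pts-pts.mean(0),full_matrices=False);t=(pts-pts.mean(0))@V[0]
    print(s[i],"ends",pts.mean(0)+V[0]*t.min(),pts.mean(0)+V[0]*t.max())
for x in(-.145,-.142,-.1,-.03,.0): print(x,proj(c,P+R.apply([x,0,.0136])))
E
```

```text
[326 163  27  31 154] ends [353.26362298 164.20063666] [326.44668113 192.42441594]
[232  32   3   5  15] ends [233.  32.] [233.  36.]
[262 194   6   6   7] ends [267.1559027  194.16933797] [261.95822856 198.95462881]
[420 113   2   4   4] ends [419.89644661 113.04289322] [421.10355339 115.95710678]
-0.145 [327.14677454 192.16391061]
-0.142 [327.7199283 191.5650676]
-0.1 [335.55344012 183.3804509 ]
-0.03 [347.8647899 170.5172956]
0.0 [352.87648331 165.28097368]
```

```bash
python3 - <<'E'
from h import *
print(shift([.4555,.403,.0976]))
E
```

```text
[ 1.48150257e+01 -1.43209807e+01 -2.66238067e-03]
```

```bash

python3 -m inch '{"plan":[[3,-2,0,0,0,-2],[5,-4,0,0,0,-4],[7,-6,0,0,0,-6],[9,-8,0,0,0,-8],[11,-10,0,0,0,-10],[12.5,-12,0,0,0,-11],[14,-13.5,0,0,0,-11],[14.8,-14.3,0,0,0,-11],[14.8,-14.3,0,0,0,-11],[14.8,-14.3,2,0,0,-11],[14.8,-14.3,4,0,0,-11],[14.8,-14.3,4.5,0,0,-11],[14.8,-14.3,4.5,0,0,-11]]}'|sed -n '1,6p'
python3 - <<'E'
from h import *
P=status.state()["eef_pos"]
print(shift([.4555,.403,.0265]))
E
```

```text
t: 29.45
eef_pos: [0.4562, 0.4004, 0.0512]
tcp_rot: [0.001, 0.683, 0.731, -0.001]
contact_force: [-0.1, 0.9, -1.5]
grip_width: 0.0092
finger_force: 58.7
[ 0.27235322 -0.05027464  2.47170968]
```

```bash

python3 -m inch '{"plan":[[0.2,0,0.6,0,0,0],[0.2,0,1.2,0,0,0],[0.2,0,1.7,0,0,0],[0.2,0,2.1,0,0,0],[0.2,0,2.2,0,0,0],[0.2,0,2.2,0,0,0]]}'|sed -n '1,4p'
python3 -m inch '{"plan":[[0,0,0.1,0,0,0],[0,0,0.1,0,0,0],[0,0,0.1,0,0,0]]}'|sed -n '2,4p'
```

```text
t: 29.95
eef_pos: [0.4558, 0.4037, 0.0303]
tcp_rot: [0.0, 0.682, 0.731, 0.0]
contact_force: [0.0, -0.2, -1.0]
eef_pos: [0.4559, 0.4039, 0.0297]
tcp_rot: [0.0, 0.682, 0.731, 0.001]
contact_force: [0.5, -0.3, -2.4]
```

```bash

python3 -m inch '{"plan":[[0,0,0.1,0,0,0],[0,0,0.2,0,0,0],[0,0,0.2,0,0,0]]}'|sed -n '2,4p'
python3 -m inch '{"plan":[[0,0,0.1,0,0,0],[0,0,0.1,0,0,0],[0,0,0.1,0,0,0]]}'|sed -n '2,4p'
```

```text
eef_pos: [0.4558, 0.4038, 0.0273]
tcp_rot: [0.0, 0.682, 0.731, 0.0]
contact_force: [-0.2, -0.3, -1.2]
eef_pos: [0.4559, 0.4038, 0.0265]
tcp_rot: [0.0, 0.682, 0.731, 0.0]
contact_force: [0.0, -0.1, -1.4]
```

```bash

python3 -m inch '{"plan":[[0,0,0.05,0,0,0],[0,0,0.1,0,0,0],[0,0,0.1,0,0,0]]}'|sed -n '2,4p'
python3 -m inch '{"plan":[[0,0,0,0,0,0],[0,0,0,0,0,0],[0,0,0,0,0,0],[0,0,0,0,0,0]]}' 3|sed -n '1,6p'
python3 -m inch '{"plan":[[0,0,-1,0,0,0],[0,0,-4,0,0,0],[0,0,-8,0,0,0],[0,0,-12,0,0,0],[0,0,-16,0,0,0],[0,0,-18,0,0,0],[0,0,-18,0,0,0]]}'|sed -n '1,6p'
python3 -m inch '{"plan":[[-3,-3,0,0,0,0],[-7,-6,0,0,0,0],[-10,-9,0,0,0,0],[-10,-9,0,0,0,0]]}'|sed -n '1,2p'
python3 - <<'E'
from h import *
c=cam("scene");T=cam("top")
for n,c in(("scene",c),("top",T)):
    h=cv2.cvtColor(c["img"],cv2.COLOR_RGB2HSV)
    m=((h[...,0]>=18)&(h[...,0]<=32)&(h[...,1]>125)).astype(np.uint8)
    k,l,s,ce=cv2.connectedComponentsWithStats(m)
    for i in np.argsort(-s[1:,4])[:3]+1:
        pts=np.c_[np.where(l==i)][:,::-1].astype(float);_,_,V=np.linalg.svd(pts-pts.mean(0),full_matrices=False);t=(pts-pts.mean(0))@V[0]
        print(n,s[i],*[onz(c,*(pts.mean(0)+V[0]*q),.015).round(3) for q in(t.min(),t.max())])
# bystanders: changed pixels versus the first pictures
z=np.load("box.npz")
for n,a,b in(("top",z["a"],T["img"]),):
    d=(np.abs(a.astype(int)-b).max(2)>40).astype(np.uint8);k,l,s,_=cv2.connectedComponentsWithStats(d)
    print([s[i].tolist() for i in range(1,k) if s[i,4]>25])
E
```

```text
eef_pos: [0.456, 0.4039, 0.0262]
tcp_rot: [0.0, 0.682, 0.731, 0.001]
contact_force: [-3.7, -3.5, 14.0]
t: 31.28
eef_pos: [0.4559, 0.4038, 0.0254]
tcp_rot: [0.0, 0.682, 0.731, 0.0]
contact_force: [0.4, -0.5, 1.0]
grip_width: 0.03
finger_force: 0.0
t: 31.87
eef_pos: [0.4569, 0.4052, 0.2113]
tcp_rot: [0.001, 0.682, 0.731, 0.004]
contact_force: [0.3, 1.1, -0.1]
grip_width: 0.0299
finger_force: 0.0
t: 32.2
eef_pos: [0.3695, 0.2929, 0.2053]
scene [317 142  19  29 125] [0.454 0.424 0.015] [0.465 0.257 0.015]
scene [ 91 299  23  19  42] [ 0.213 -0.419  0.015] [ 0.291 -0.43   0.015]
scene [231 181  16  12  40] [0.297 0.11  0.015] [0.29  0.045 0.015]
top [    7    66   536   354 90056] [1.011 0.8   0.015] [ 0.016 -0.909  0.015]
top [    0   238   161   182 17701] [0.342 0.822 0.015] [-0.161  0.334  0.015]
top [504  98  16  20 138] [ 0.828 -0.842  0.015] [ 0.793 -0.79   0.015]
[[95, 186, 60, 50, 686], [340, 192, 36, 8, 136], [136, 197, 51, 22, 252], [356, 199, 50, 19, 201], [74, 209, 60, 56, 1869], [120, 233, 318, 187, 18192], [481, 284, 62, 43, 1228], [249, 334, 27, 11, 52], [378, 334, 182, 86, 3775], [258, 348, 25, 14, 206], [231, 354, 34, 23, 396], [332, 361, 15, 5, 34], [269, 371, 79, 49, 1116], [248, 391, 12, 29, 183], [268, 391, 7, 10, 29], [494, 399, 26, 21, 138], [537, 398, 21, 4, 43], [491, 401, 13, 5, 34], [532, 401, 21, 19, 92]]
```

```bash
python3 -c "
from station import order
print(order.finish_job())"
```

```text
the job is handed in; nothing more can be done
None
```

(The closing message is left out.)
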